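Make the blast pot safe to open

TASK

Make the small blast pot safe to open: first slide the round-knobbed feed slide fully home against its tall end plate, next slide the oblong-gripped vent slide fully home against its own tall end plate, and only then turn the wing cap on the pot anticlockwise, seen from above, as far as it goes. Ease the slides home without slamming them, leave all three fully at their stops, and leave the loose tools, tins and fittings where they are.

Things in the scene. Friction and masses are not known exactly. Their poses are not given: they have to be found in the camera images.
- skid: dark steel deck plate 260 x 460 x 12 mm on the table, fixed; origin at the centre of its underside, x (short side) away from the robot, y along its long side. Fixed on it side by side along y, about 150 mm apart, in any order: the pot and the two slide valves. A pipe 22 mm thick runs along its far edge (x = 112 mm), top 39 mm above the table
- feed_valve: feed slide valve: aluminium block 170 x 50 x 34 mm along the deck's x, with a grip that slides along its top. Origin at the centre of its underside (12 mm above the table), x parallel to the deck's x. An upright end plate 50 wide x 10 thick and 70 mm tall stands on it at x = -73 mm (the end nearer the robot), and a low one 40 mm tall at x = +73 mm
- feed_grip (a point): centre of the feed valve's grip: a ROUND black knob 40 mm across (full width from z -12 to +15 mm about this point, top at +18 mm) on a flat steel sled 62 x 32 x 8 mm whose top is 22 mm below this point. 66 mm above the valve's underside, about 78 mm above the table; axes as the valve's
- feed_slide (a joint): feed slide position in m: 0 to 0.070, grows as the knob goes to the valve's -x, towards the tall end plate; at 0.070 the sled is against that plate (feed shut). It drags with about 3 N and stays where it is left
- vent_valve: vent slide valve: the same block as the feed valve but turned the other way: its tall end plate (70 mm) is at x = +73 mm (the end away from the robot), the low one (40 mm) at x = -73 mm. Origin at the centre of its underside, x parallel to the deck's x
- vent_grip (a point): centre of the vent valve's grip: an OBLONG black bar 60 mm long (along x), 18 mm wide (y), 40 mm tall (z -22 to +18 mm about this point), on a sled as on the feed valve. 66 mm above the valve's underside, about 78 mm above the table; axes as the valve's
- vent_slide (a joint): vent slide position in m: 0 to 0.070, grows as the bar goes to the valve's +x, towards the tall end plate; at 0.070 the sled is against that plate (vent open). It drags with about 3 N and stays where it is left
- pot: red blast pot fixed on the deck, 120 mm across, its body 156 mm tall, with a small round gauge reaching 83 mm out on its robot side. Origin at the centre of its underside, 12 mm above the table
- cap_wing (a point): centre of the wing on the pot's filler cap: an upright dark steel bar 76 mm long (along this point's x), 16 mm thick (y), 34 mm tall (z -18 to +16 mm about this point), on a captive steel cap disc 84 mm across. This point lies on the vertical turning axis, 192 mm above the pot's underside, about 204 mm above the table; the point turns with the cap
- cap (a joint): turn of the cap in rad: 0 (locked) to 1.45 (stop, unlocked), grows anticlockwise seen from above. The cap neither rises nor comes off. It drags with about 0.12 N m and stays where it is left
- socket: steel impact socket, a plain upright cylinder 28 mm across and 38 mm tall, loose on the front part of the deck; origin at the centre of its underside
- collar: dark steel shaft collar, 38 mm across, 28 mm tall, loose on the front part of the deck; origin at the centre of its underside
- wrench: loose wrench lying on the table in front of the skid; x along its length
- screwdriver: loose screwdriver lying on the table in front of the skid; x along its length
- hammer: loose hammer lying on the table at the right of the skid; x along its length
- brush: loose brush lying on the table at the left of the skid; x along its length
- canister: copper canister with a lid, 100 mm across, 90 mm tall, standing behind the skid; origin at the centre of its underside
- tin: bare metal can, 70 mm across, 90 mm tall, standing behind the skid; origin at the centre of its underside

How it is judged:
On the way, in this order (a step that is already met when the one before it is completed fails the run):
1. the feed slide is home at its tall end plate, with the vent slide not yet slid home and the cap not yet unscrewed (value of joint feed_slide above 0.066 m and value of joint vent_slide below 0.05 m and value of joint cap below 0.6 rad), for 0.2 s.
2. the vent slide is home at its tall end plate, the feed slide still home and the cap not yet unscrewed (value of joint each of feed_slide, vent_slide above 0.066 m and value of joint cap below 0.6 rad), for 0.2 s.
3. the cap is turned to its stop, both slides still home (value of joint each of feed_slide, vent_slide above 0.066 m and value of joint cap above 1.36 rad), for 0.2 s.
At the end, for the whole second after the job is handed in: Both slides are within 4 mm of the stop at their tall end plate, the cap is within 0.09 rad of its anticlockwise stop, and all three are at rest (all of step 3 and velocity of joint each of feed_slide, vent_slide below 0.02 m/s and velocity of joint cap below 0.02 rad/s); the robot touches nothing.
It fails at once if a loose thing (socket, collar, wrench, screwdriver, hammer, brush, canister or tin) is moved by more than 40 mm (distance of any of socket, collar, wrench, screwdriver, hammer, brush, canister, tin from where it was at the start of the episode above 0.04 m).
It fails at once if a slide is slammed: it moves faster than 0.4 m/s (velocity of joint any of feed_slide, vent_slide above 0.4 m/s).
It also fails if it takes over 59 s, if anything falls off the work surface, if the arm or the gripper's body presses on something with over 40 N, if the wrist force passes 120 N, or if a joint passes its speed limit or range.

ROBOT

A 7-joint arm with a two-finger parallel gripper is mounted at the origin on the work surface. World frame = base frame: x ahead of the robot, y to its left, z up, the work surface at z = 0. Lengths are in m, angles in rad, forces in N, time in s.
With the tool pointing down it reaches from about 0.4 to 0.85 m from the base axis. Payload 4.4 kg.
Tool frame: the origin (TCP) lies at the very end of the fingers, on their centre line; the grasp point (between the pads) lies 19 mm behind it; z points along the fingers, y is the line along which they close (so a half turn about z gives the same grasp; the last joint's range is limited). The gripper opens to 94 mm and grips with 3 to 60 N. Pads are 16 mm wide; open, the fingers measure 119 mm over their backs; the gripper's body (75 mm by 177 mm) begins 78 mm behind the grasp point.
Start: joints at [-1.3, 0.628, 0.038, 1.517, -0.027, 0.996, -0.02], TCP at [0.215, 0.614, 0.183] pointing down, gripper open.
Joint ranges: [-3.06, 3.06], [-0.37, 2.12], [-1.25, 1.32], [0.18, 2.47], [-1.1, 4.24], [0.23, 1.98], [-2.94, 2.94]. Speed limits (rad/s): [2.57, 2.57, 3.14, 3.14, 3.14, 3.14, 3.14].

INTERFACE

Orientations are given as a 3x3 rotation matrix whose columns are the frame's x, y, z axes.
In Python, from plant import ctrl, imaging gives the robot as it stands. The module is installed in compiled form; this text tells all that it offers. Calls block until the motion is done:
- ctrl.movep(position, orientation): joint-space move of the TCP to a pose.
- ctrl.move_straight(position, ori=None, v=0.15, max_force=None): straight line of the TCP; ori=None keeps the orientation; v is the mean speed in m/s. With max_force (N) it stops when the force on the tool has changed by that much, and returns True; else False.
- ctrl.goto_joints(angles): joint-space move.
- ctrl.grip(opening, grip_force=None): finger opening in m; grip_force is the grip in N (None keeps the last); returns when the fingers have stopped.
- ctrl.dwell(seconds).
- ctrl.inverse_kinematics(position, orientation): joint angles nearest the present ones, or None.
- imaging.get_image(name): name is "scene" or "top"; returns the picture (384x512x3 uint8, blue, green, red); there is no depth.
- imaging.camera_model(name): a dict with "K" (3x3 intrinsics, pixels), "eye" and "attitude" of the camera in the world. Camera axes: x right, y up, looking along -z (the intrinsics and any distortion apply to the point x, -y, -z); pixel columns grow to the right and rows downward; lengths in m; the calibration is good to about 2 mm. A picture is of the moment at which its call begins. camera_model takes no time and is no camera call.
A pose or a line that the arm cannot do raises ctrl.MotionError and nothing moves.
- ctrl.finish_job(): hands the job in; it is judged then, once.
Readings, each from a call of its own:
- ctrl.current_time_s(): time.
- ctrl.current_joints(): joint angles.
- ctrl.current_dq(): joint speeds.
- ctrl.current_tau(): joint torques, N m.
- ctrl.current_eef_pos(): TCP position.
- ctrl.current_eef_rot(): TCP orientation.
- ctrl.current_force(): force on the tool from outside, world axes, zero at the start.
- ctrl.current_wrist_torque(): the same for the moment, N m.
- ctrl.current_width(): finger opening in m.
- ctrl.current_gripper_force(): force on a finger pad.
Only numpy, scipy, OpenCV 4.12 (cv2) and the standard library are available. Lean on these libraries where they do the work, as an engineer would, in place of code of your own. Each camera call takes 0.05 s, during which the arm holds its last target. There are 200 camera calls.

## Working session

There is one attempt and no reset: what is moved stays moved. The work goes in short steps, each a Python script; the robot and the scene stay as the last script left them, time stands still between calls to the robot, and variables do not carry over. Pictures are saved under pics/ and viewed, at most 10 in all, crops included, and the job is handed in when it is done.

```bash
mkdir -p pics
python3 - <<'E'
from plant import ctrl, imaging
import cv2, numpy as np
for n in ("scene","top"):
    im=imaging.get_image(n); cv2.imwrite(f"pics/{n}0.png",im)
    print(n,imaging.camera_model(n))
    cv2.imwrite(f"pics/{n}0b.png",cv2.resize(im,(800,600),interpolation=cv2.INTER_CUBIC))
print(ctrl.current_time_s(),ctrl.current_eef_rot())
E
```

```text
scene {'K': array([[452.81388068,   0.        , 256.27626432],
       [  0.        , 452.81388068, 192.12584618],
       [  0.        ,   0.        ,   1.        ]]), 'eye': array([1.01951196, 0.26715599, 1.04886191]), 'attitude': array([[-0.45568227, -0.78632314,  0.41719252],
       [ 0.89004133, -0.39542299,  0.22686361],
       [-0.01342059,  0.47469631,  0.88004733]])}
top {'K': array([[365.6649926 ,   0.        , 248.57700668],
       [  0.        , 365.6649926 , 193.8205318 ],
       [  0.        ,   0.        ,   1.        ]]), 'eye': array([0.52018783, 0.02504811, 1.03095181]), 'attitude': array([[ 0.0205287 ,  0.99846842, -0.05137502],
       [-0.99912868,  0.02235569,  0.03524354],
       [ 0.03633809,  0.05060675,  0.99805736]])}
0.1 [[-9.43823481e-01  3.30449649e-01 -5.16773286e-04]
 [ 3.30450052e-01  9.43822222e-01 -1.54142656e-03]
 [-2.16217532e-05 -1.62560234e-03 -9.99998678e-01]]
```

View pics/scene0b.png

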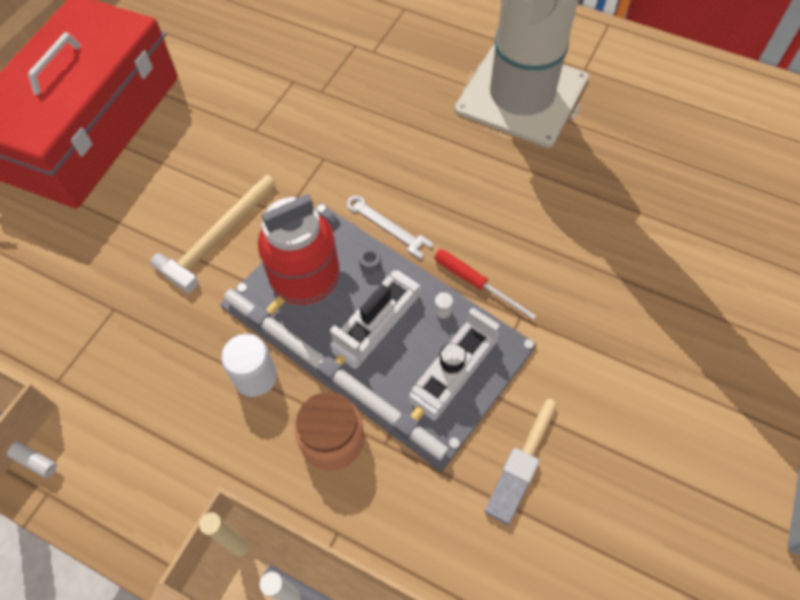

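View pics/top0b.png

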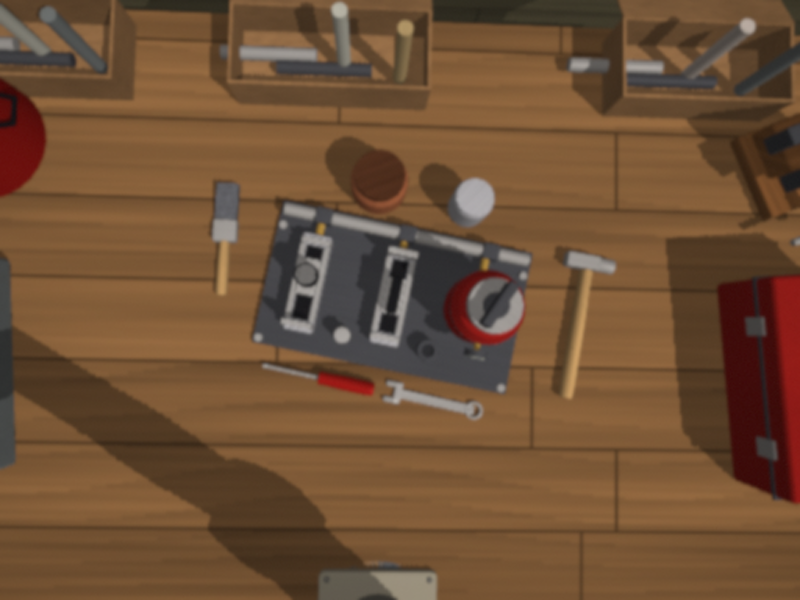

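The scene view shows the deck with the pot (wing at about 290,212), vent bar (376,303) and round knob (453,357). In the top view the knob is near (307,273), the vent bar (396,290), the wing (500,303), and the deck corners (283,200), (531,255), (503,392), (253,340). I'll enlarge both.

```bash
python3 - <<'E'
import cv2
t=cv2.imread("pics/top0.png")[120:260,150:350]; cv2.imwrite("pics/t1.png",cv2.resize(t,None,fx=4,fy=4,interpolation=cv2.INTER_CUBIC))
t=cv2.imread("pics/scene0.png")[115:305,135:350]; cv2.imwrite("pics/s1.png",cv2.resize(t,None,fx=3,fy=3,interpolation=cv2.INTER_CUBIC))
E
cat > h.py <<'E'
import numpy as np
from plant import ctrl, imaging
def ray(n,u,v):
    c=imaging.camera_model(n);d=np.linalg.inv(c["K"])@[u,v,1]
    return c["eye"],c["attitude"]@(d*[1,-1,-1])
def at_z(n,u,v,z):
    e,d=ray(n,u,v); return e+d*(z-e[2])/d[2]
def proj(n,p):
    c=imaging.camera_model(n);q=c["attitude"].T@(np.asarray(p)-c["eye"])*[1,-1,-1]
    q=c["K"]@q; return q[:2]/q[2]
T=lambda u,v,z:at_z("top",150+(u+.5)/4-.5,120+(v+.5)/4-.5,z)
S=lambda u,v,z:at_z("scene",135+(u+.5)/3-.5,115+(v+.5)/3-.5,z)
E
```

```text
(no output)
```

View pics/t1.png

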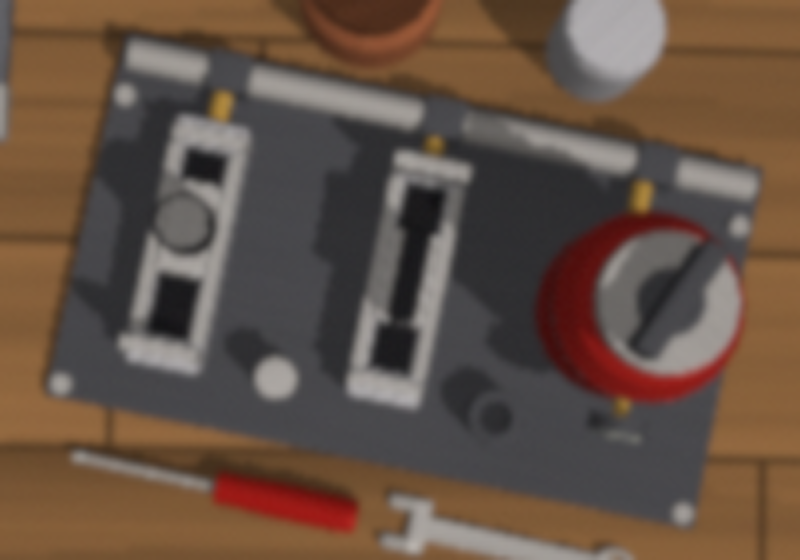

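View pics/s1.png

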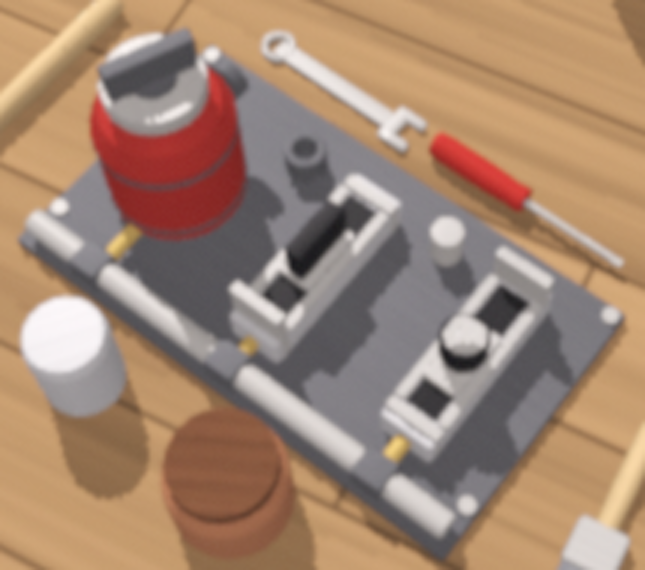

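Crop t1: knob top at (183,222), bar from about (418,228) to (395,325), wing top ends (712,245) and (640,350), cap disc (670,302), deck corners (125,35), (762,170), (690,525), (47,395). Crop s1: knob top (466,335), bar top (335,210) to (293,262), wing top ends (104,75) and (190,36).

Run:
```python
from h import *
np.set_printoptions(precision=4,suppress=True)
c=[T(*p,.012) for p in [(125,35),(762,170),(690,525),(47,395)]]
o=np.mean(c,0); print(np.array(c),o)
for i in range(4): print(np.linalg.norm(c[i]-c[i-1]))
print([np.degrees(np.arctan2(*(b-a)[1::-1])) for a,b in((c[3],c[0]),(c[2],c[1]),(c[1],c[0]),(c[2],c[3]))])
cs=[S(*p,.012) for p in [(440,560),(22,240),(212,45),(622,322)]]; print("scene deck",np.array(cs),np.mean(cs,0))
yaw=np.mean([np.arctan2(*(b-a)[1::-1]) for a,b in((c[3],c[0]),(c[2],c[1]))]+[np.arctan2(*(b-a)[1::-1])-np.pi/2 for a,b in((c[1],c[0]),(c[2],c[3]))])
R=np.array([[np.cos(yaw),-np.sin(yaw)],[np.sin(yaw),np.cos(yaw)]]); print(np.degrees(yaw))
L=lambda p:R.T@(p-o)[:2]
for n,ps in dict(knob=[T(183,222,.096),S(466,335,.096)],bar=[T(418,228,.096),T(395,325,.096),S(335,210,.096),S(293,262,.096)],
 wing=[T(712,245,.22),T(640,350,.22),S(104,75,.22),S(190,36,.22)],cap=[T(670,302,.184),S(153,88,.184)],
 feedtall=[T(158,354,.082),S(525,270,.082)],feedlow=[T(213,133,.052)],venttall=[T(433,167,.082),S(258,302,.082)],ventlow=[T(384,390,.052)],sock=[T(276,378,.05)],collar=[T(491,415,.04)]).items():
    for p in ps: print(n,p,L(p))
```

```text
[[ 0.7517  0.1824  0.012 ]
 [ 0.6682 -0.2683  0.012 ]
 [ 0.4179 -0.2195  0.012 ]
 [ 0.4994  0.2283  0.012 ]] [ 0.5843 -0.0193  0.012 ]
0.25645305785434697
0.4583446523876026
0.255089312525534
0.4552189834573879
[np.float64(-10.32274647100945), np.float64(-11.024349912552651), np.float64(79.50363106992636), np.float64(79.67649304518248)]
scene deck [[ 0.7562  0.1815  0.012 ]
 [ 0.6684 -0.2626  0.012 ]
 [ 0.4145 -0.2194  0.012 ]
 [ 0.5072  0.2305  0.012 ]] [ 0.5866 -0.0175  0.012 ]
-10.541743067113314
knob [0.6131 0.129  0.096 ] [0.0012 0.151 ]
knob [0.6124 0.1313 0.096 ] [0.0001 0.1532]
bar [ 0.6129 -0.0213  0.096 ] [0.0284 0.0032]
bar [ 0.5502 -0.0078  0.096 ] [-0.0356  0.005 ]
bar [ 0.5604 -0.0092  0.096 ] [-0.0254  0.0055]
bar [ 0.6169 -0.017   0.096 ] [0.0316 0.0082]
wing [ 0.595  -0.1804  0.22  ] [ 0.04   -0.1565]
wing [ 0.5353 -0.1405  0.22  ] [-0.0261 -0.1281]
wing [ 0.5954 -0.1799  0.22  ] [ 0.0403 -0.1558]
wing [ 0.5361 -0.1409  0.22  ] [-0.0251 -0.1283]
cap [ 0.5643 -0.1651  0.184 ] [ 0.007  -0.1471]
cap [ 0.5704 -0.1589  0.184 ] [ 0.0119 -0.1398]
feedtall [0.5287 0.1442 0.082 ] [-0.0846  0.1505]
feedtall [0.5342 0.1472 0.082 ] [-0.0798  0.1545]
feedlow [0.6779 0.1155 0.052 ] [0.0673 0.1496]
venttall [ 0.6545 -0.031   0.082 ] [0.0711 0.0013]
venttall [ 0.6545 -0.0289  0.082 ] [0.0707 0.0034]
ventlow [ 0.508  -0.0029  0.052 ] [-0.078   0.0021]
sock [0.5146 0.0694 0.05  ] [-0.0848  0.0744]
collar [ 0.4924 -0.0761  0.04  ] [-0.0799 -0.0727]
```

```bash
cat >> h.py <<'E'
np.set_printoptions(precision=4,suppress=True)
YAW=np.radians(-10.5); DX=np.array([np.cos(YAW),np.sin(YAW),0])
def down(a):
    y=np.array([np.cos(a),np.sin(a),0]);z=np.array([0,0,-1.]);return np.c_[np.cross(y,z),y,z]
E
python3 - <<'E'
from h import *
for a in (-123.5,56.5): 
    for k in (0,42,83): print(a,k,ctrl.inverse_kinematics([.5653,-.1604,.195],down(np.radians(a+k))))
q=ctrl.inverse_kinematics
R=down(YAW+np.pi/2)
k=np.array([.6128,.130,.072])
print(q(k+.048*DX,R))
ctrl.grip(0.0,40)
ctrl.movep(k+.048*DX+[0,0,.10],R)
print(ctrl.current_time_s())
ctrl.move_straight(k+.048*DX,v=.12)
f0=ctrl.current_force()
print(ctrl.current_time_s(),ctrl.current_eef_pos(),f0)
hit=ctrl.move_straight(k-.055*DX,v=.06,max_force=14)
p=ctrl.current_eef_pos(); print(hit,p,(p-k)@DX,ctrl.current_force()-f0,ctrl.current_time_s())
E
```

```text
-123.5 0 [-0.3901  0.7921  1.145   1.7011 -0.7778  1.178  -1.1876]
-123.5 42 [-0.2901  0.674   0.8857  1.6987 -0.5882  1.0572 -0.6329]
-123.5 83 [-0.2183  0.6249  0.739   1.6968 -0.4837  1.0111 -0.0168]
56.5 0 [-0.0238  0.5519  0.3981  1.6913 -0.2527  0.9494  1.4554]
56.5 42 [ 0.1147  0.5296  0.1771  1.6871 -0.1108  0.9347  2.0531]
56.5 83 [ 0.2271  0.5239  0.0025  1.6837 -0.0015  0.9341  2.6649]
[-0.2289  0.7808  0.0095  1.5503 -0.0093  0.8105  1.1717]
3.8833
4.8667 [0.6607 0.1214 0.0728] [-0.0079  0.5638 -0.1251]
False [0.5613 0.1405 0.0739] -0.0525329313986213 [ 4.2252 -1.6484  5.6838] 6.7333
```

Run:
```python
from h import *
import cv2
a=imaging.get_image("top")[100:250,130:330]; b=imaging.get_image("scene")[115:305,200:400]
a=cv2.resize(a,(400,300),interpolation=cv2.INTER_CUBIC);b=cv2.resize(b,(400,380),interpolation=cv2.INTER_CUBIC)[:300]
cv2.imwrite("pics/f1.png",np.hstack([a,b]))
print(ctrl.current_force(),ctrl.current_eef_pos(),ctrl.current_width())
```

```text
[ 3.865  -0.0367  6.0378] [0.5614 0.1406 0.0739] 0.00048660249653688164
```

View pics/f1.png

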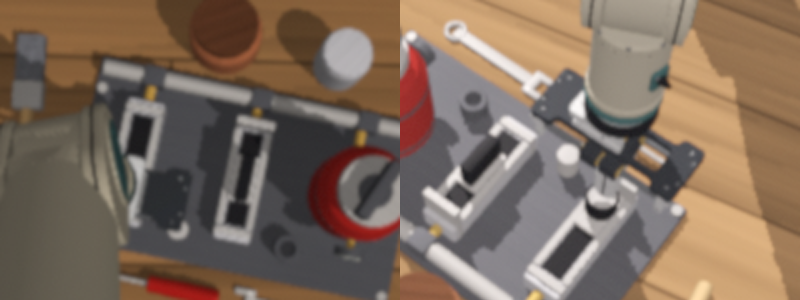

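Run:
```python
from h import *
import cv2
b=imaging.get_image("scene")[175:275,250:370]
cv2.imwrite("pics/f2.png",cv2.resize(b,None,fx=6,fy=6,interpolation=cv2.INTER_CUBIC))
print((proj("scene",ctrl.current_eef_pos())-[250,175])*6, (proj("scene",[.6128,.130,.096])-[250,175])*6)
```

```text
[312.8479 235.1369] [236.4393 307.3751]
```

View pics/f2.png

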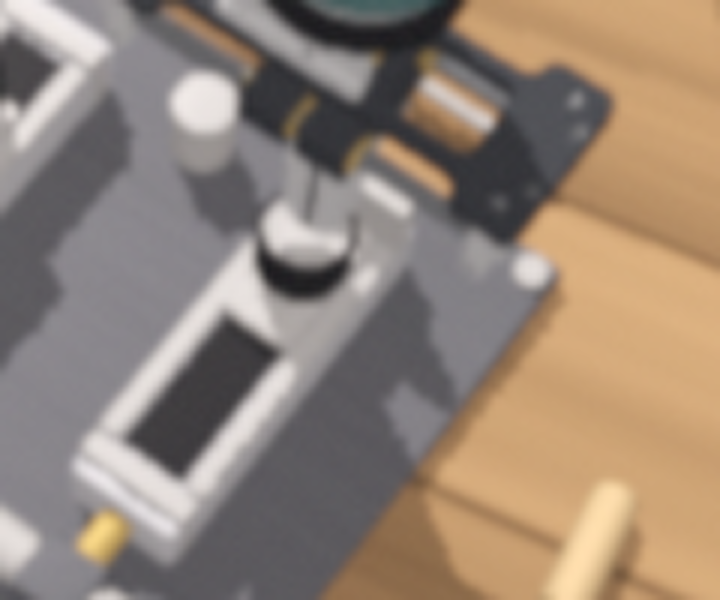

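Run:
```python
from h import *
k=np.array([.6128,.130,.096])
for u,v,z in((304,232,.096),(304,235,.096),(257,245,.085),(352,245,.085),(232,315,.056),(283,355,.056),(385,195,.082)):
    p=at_z("scene",250+u/6,175+v/6,z); print(u,v,p,(p-k)@DX,(p-k)@[-DX[1],DX[0],0])
p=ctrl.current_eef_pos();print(p,(p-k)@DX,(p-k)@[-DX[1],DX[0],0],ctrl.current_eef_rot())
for z in(.074,.096,.12):print(z,6*(proj("scene",[p[0],p[1],z])-[250,175]))
```

```text
304 232 [0.5721 0.1398 0.096 ] -0.04182311598663155 0.0022345332838295626
304 235 [0.5733 0.1404 0.096 ] -0.04076603511867077 0.002973327417818013
257 245 [0.5803 0.1243 0.085 ] -0.030884871835346054 -0.011550775692566354
352 245 [0.5636 0.1574 0.085 ] -0.053364510593825486 0.018014378457915314
232 315 [0.5995 0.1241 0.056 ] -0.011974416893942736 -0.00824656342415174
283 355 [0.6061 0.1494 0.056 ] -0.010162988813913353 0.01781283304794687
385 195 [0.5363 0.1599 0.082 ] -0.08067495429914238 0.015406429925429071
[0.5614 0.1406 0.0739] -0.05250025122570638 0.001010172477024111 [[-0.9832  0.1823  0.0063]
 [ 0.1823  0.9832  0.0013]
 [-0.0059  0.0024 -1.    ]]
0.074 [312.8762 234.9754]
0.096 [317.1527 210.5868]
0.12 [322.     182.9428]
```

The picture shows the knob at about −42 mm from its start, close to the tall plate. The fingers look like they are on top of the knob at crop position (315,215), so they dragged it by friction instead of pushing its side. I'll lift, come down behind the knob lower, and push again.

Run:
```python
from h import *
k=np.array([.6128,.130,.0])+.002*np.array([-DX[1],DX[0],0])
p=ctrl.current_eef_pos(); ctrl.move_straight(p+[0,0,.05],v=.15)
print("free",ctrl.current_force())
R=down(YAW+np.pi/2)
ctrl.move_straight(k+.008*DX+[0,0,.12],R,v=.15)
h=ctrl.move_straight(k+.008*DX+[0,0,.064],v=.08,max_force=6)
f0=ctrl.current_force(); print(h,ctrl.current_eef_pos(),f0,ctrl.current_time_s())
if not h:
    hit=ctrl.move_straight(k-.035*DX+[0,0,.064],v=.04,max_force=14)
    p=ctrl.current_eef_pos(); print(hit,p,(p-k)@DX,ctrl.current_force()-f0,ctrl.current_time_s())
import cv2
b=imaging.get_image("scene")[165:275,250:370]
cv2.imwrite("pics/f3.png",cv2.resize(b,None,fx=5,fy=5,interpolation=cv2.INTER_CUBIC))
```

```text
free [-0.0054  0.1932  0.2355]
False [0.6214 0.1305 0.0642] [-0.0947 -0.0914  0.4958] 8.7917
True [0.598  0.1349 0.0647] -0.015464585532592817 [ 2.5564 -0.3199  0.4977] 9.525
```

View pics/f3.png

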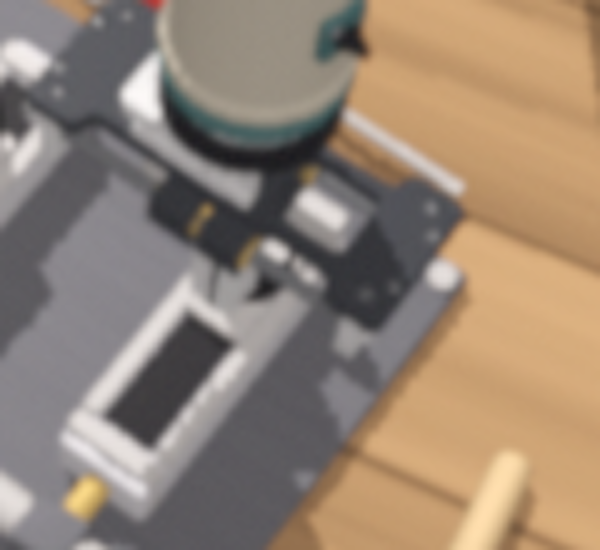

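The fingers now stand behind the knob, with the sled pressed toward the tall plate. I'll confirm the stop with a firmer push, then do the vent.

Run:
```python
from h import *
k=np.array([.6128,.130,.0])+.002*np.array([-DX[1],DX[0],0])
hit=ctrl.move_straight(k-.04*DX+[0,0,.064],v=.03,max_force=24)
p=ctrl.current_eef_pos(); print(hit,(p-k)@DX,ctrl.current_force(),ctrl.current_time_s())
ctrl.dwell(.25)
ctrl.move_straight(p+.015*DX,v=.1); ctrl.move_straight(p+.015*DX+[0,0,.08],v=.2)
b=np.array([.585,-.0138,0]); R=down(YAW)
s=b-.066*DX
ctrl.movep(s+[0,0,.14],R)
print(ctrl.current_time_s())
h=ctrl.move_straight(s+[0,0,.06],v=.12,max_force=8)
f0=ctrl.current_force(); print(h,ctrl.current_eef_pos(),f0,ctrl.current_time_s())
import cv2
a=imaging.get_image("scene")[150:270,190:360]
cv2.imwrite("pics/v1.png",cv2.resize(a,None,fx=4,fy=4,interpolation=cv2.INTER_CUBIC))
```

```text
True -0.01502564617226305 [ 2.9531 -0.3531  0.4821] 10.05
12.1083
False [ 0.5206 -0.0018  0.0604] [ 1.2478 -0.296  -0.3793] 12.925
```

View pics/v1.png

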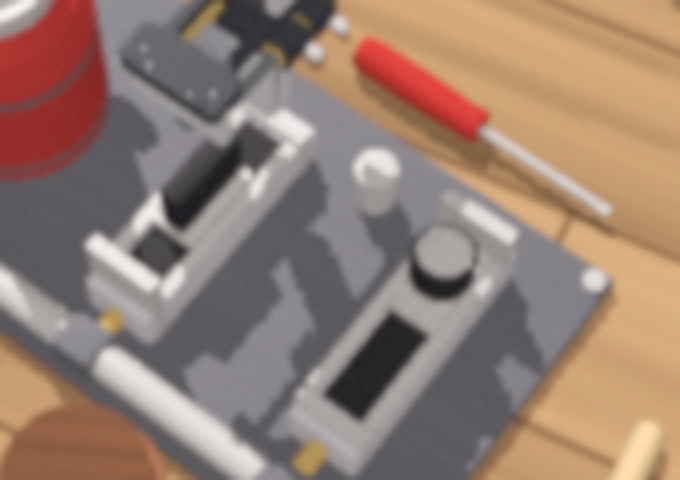

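Run:
```python
from h import *
k=np.array([.6128,.130,.096])
for n,u,v,z in(("knob",443,243,.096),("plate top far edge mid",480,222,.082),("plate top near edge mid",490,215,.082),("sled end L",388,314,.056),("sled end R",428,340,.056),("slot/low inner L",325,385,.046),("low plate outer",330,440,.052)):
    p=at_z("scene",190+(u+.5)/4-.5,150+(v+.5)/4-.5,z); print(n,p,(p-k)@DX,(p-k)@[-DX[1],DX[0],0])
b=np.array([.585,-.0138,0]);f0=np.array([ 1.2478,-0.296,-0.3793])
hit=ctrl.move_straight(b+.02*DX+[0,0,.06],v=.05,max_force=14)
p=ctrl.current_eef_pos(); print(hit,p,(p-b)@DX,ctrl.current_force()-f0,ctrl.current_time_s())
hit=ctrl.move_straight(b+.03*DX+[0,0,.06],v=.03,max_force=22)
p=ctrl.current_eef_pos(); print(hit,p,(p-b)@DX,ctrl.current_force()-f0,ctrl.current_time_s())
```

```text
knob [0.5646 0.1357 0.096 ] -0.048401080918197836 -0.003192576662124304
plate top far edge mid [0.5353 0.1477 0.082 ] -0.07937153451686631 0.0032448620859886796
plate top near edge mid [0.5284 0.1511 0.082 ] -0.08684449196246194 0.005346516881952612
sled end L [0.6032 0.1204 0.056 ] -0.007704471781325274 -0.01117201759103222
sled end R [0.6077 0.1487 0.056 ] -0.008425892385698922 0.017470166344012984
slot/low inner L [0.6571 0.1053 0.046 ] 0.048067377558016246 -0.016248379402556763
low plate outer [0.6884 0.1238 0.052 ] 0.07550243124864567 0.007723311367625814
True [ 0.5758 -0.0122  0.0591] -0.009340341792788663 [-1.732   0.326  -0.0368] 14.1083
True [ 0.5751 -0.0118  0.0583] -0.010099226608514214 [-1.6585 -1.0971  0.9421] 14.6833
```

Knob to plate face is 31 mm, so the feed is home. The vent also stopped rigidly after 33 mm, about as expected. I'll back off and approach the wing.

Run:
```python
from h import *
import cv2
p=ctrl.current_eef_pos(); ctrl.dwell(.2)
ctrl.move_straight(p-.02*DX,v=.1); ctrl.move_straight(p-.02*DX+[0,0,.24],v=.3)
ctrl.grip(.05,30)
w=np.array([.5653,-.1604,0])
for a in(-123.5,56.5):
  for k in(0,83): print(a,k,ctrl.inverse_kinematics(w+[0,0,.2],down(np.radians(a+k))))
a=imaging.get_image("scene")[110:260,140:340]
cv2.imwrite("pics/w1.png",cv2.resize(a,None,fx=4,fy=4,interpolation=cv2.INTER_CUBIC))
print(ctrl.current_time_s())
```

```text
-123.5 0 [-0.3559  0.7332  1.0425  1.6942 -0.6931  1.1305 -1.2661]
-123.5 83 [-0.1918  0.6045  0.6881  1.69   -0.4409  1.0078 -0.0572]
56.5 0 [ 0.0498  0.5322  0.2792  1.683  -0.1727  0.9506  1.3792]
56.5 83 [ 0.2733  0.5191 -0.0688  1.6761  0.042   0.9478  2.6237]
17.125
```

View pics/w1.png

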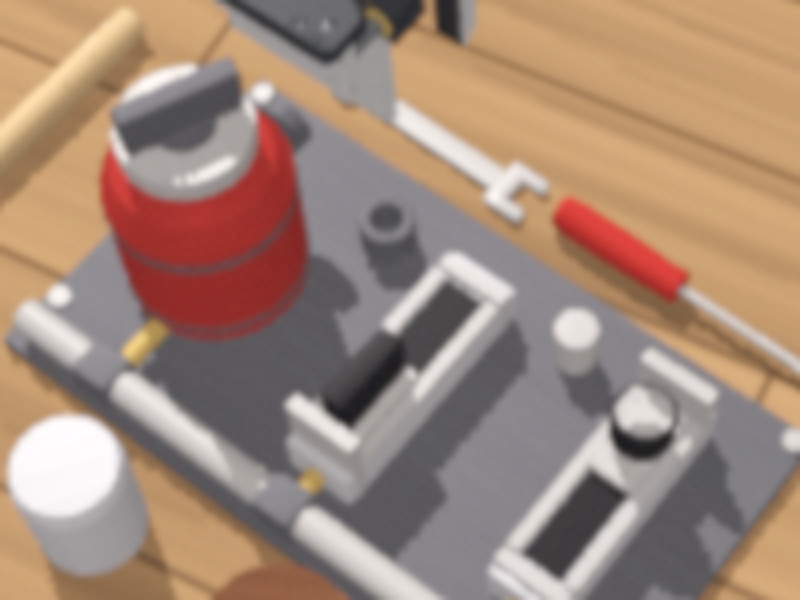

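The bar now sits at the far tall plate (340,400) and the knob at the near tall plate (645,420), and the wing hasn't moved. Next is gripping the wing.

Run:
```python
from h import *
w=np.array([.5653,-.1604,0]); R=down(np.radians(56.5))
ctrl.movep(w+[0,0,.30],R)
ctrl.move_straight(w+[0,0,.235],v=.15)
f0=ctrl.current_force()
h=ctrl.move_straight(w+[0,0,.182],v=.05,max_force=6)
p=ctrl.current_eef_pos(); print(h,p,ctrl.current_force()-f0,ctrl.current_time_s())
ctrl.move_straight([w[0],w[1],p[2]+.004],v=.05)
ctrl.grip(0.0,30)
print(ctrl.current_width(),ctrl.current_gripper_force(),ctrl.current_eef_pos(),ctrl.current_force()-f0,ctrl.current_wrist_torque(),ctrl.current_joints(),ctrl.current_time_s())
```

```text
False [ 0.5656 -0.1605  0.1823] [-0.4212 -0.8288  0.1872] 20.1
0.015528395766063753 29.992825090885162 [ 0.5634 -0.1631  0.1862] [-3.8118 -3.0436  1.3911] [-1.0444  0.7668 -0.03  ] [ 0.0448  0.5484  0.2924  1.7006 -0.1852  0.9218  1.3933] 20.975
```

Run:
```python
from h import *
c=np.array([.5636,-.1628,.188]); a0=np.radians(56.5)
t0=ctrl.current_wrist_torque()[2]
for i in range(1,13):
    try: ctrl.movep(c,down(a0+.125*i))
    except ctrl.MotionError as e: print(e); break
    Y=ctrl.current_eef_rot()[:,1]; t=ctrl.current_wrist_torque()[2]-t0
    print(i,.125*i,round(np.arctan2(Y[1],Y[0])-a0,3),ctrl.current_eef_pos(),ctrl.current_force(),round(t,3),round(ctrl.current_joints()[6],2),round(ctrl.current_time_s(),2))
    if abs(t)>1.0: break
print(ctrl.current_width())
```

```text
1 0.125 0.123 [ 0.5633 -0.1631  0.1863] [  3.9452  -1.8737 -14.7644] 0.128 1.5 21.23
2 0.25 0.247 [ 0.5633 -0.1631  0.1864] [  4.2618  -2.0303 -17.239 ] 0.131 1.6 21.48
3 0.375 0.372 [ 0.5633 -0.1631  0.1864] [  4.8297  -2.5619 -16.8121] 0.193 1.7 21.73
4 0.5 0.497 [ 0.5633 -0.1631  0.1864] [  5.0487  -1.672  -17.2743] 0.145 1.81 21.98
5 0.625 0.622 [ 0.5633 -0.1631  0.1864] [  4.6608  -1.6302 -17.0736] 0.15 1.91 22.23
6 0.75 0.747 [ 0.5633 -0.1631  0.1864] [  5.0649  -1.0739 -16.9968] 0.169 2.02 22.48
7 0.875 0.871 [ 0.5634 -0.1631  0.1864] [  4.9343  -2.1439 -17.6474] 0.114 2.12 22.73
8 1.0 0.996 [ 0.5633 -0.1631  0.1864] [  5.0036  -1.6142 -17.2655] 0.148 2.22 22.98
9 1.125 1.121 [ 0.5633 -0.1631  0.1863] [  4.6024  -1.5345 -17.0224] 0.202 2.33 23.23
10 1.25 1.243 [ 0.5633 -0.163   0.1864] [  5.2194  -1.8591 -17.178 ] -0.357 2.43 23.48
11 1.375 1.366 [ 0.5628 -0.1634  0.1866] [  4.0176  -2.7264 -20.2242] -0.785 2.53 23.73
12 1.5 1.491 [ 0.5619 -0.164   0.1867] [  3.4748  -5.4714 -21.8059] -0.891 2.64 23.98
0.018326065744945427
```

The torque jumps after about 1.2 rad and the pads start to twist on the bar, so the cap is at its stop. I'll release, rise and check.

Run:
```python
from h import *
import cv2
ctrl.grip(.06,30)
p=ctrl.current_eef_pos(); ctrl.move_straight([p[0],p[1],.30],v=.2)
ctrl.move_straight([.45,-.02,.36],v=.3)
print(ctrl.current_force(),ctrl.current_time_s())
a=imaging.get_image("scene")[110:260,140:340]
cv2.imwrite("pics/w2.png",cv2.resize(a,None,fx=4,fy=4,interpolation=cv2.INTER_CUBIC))
```

```text
[-0.2545 -0.3223 -0.2384] 26.2667
```

View pics/w2.png

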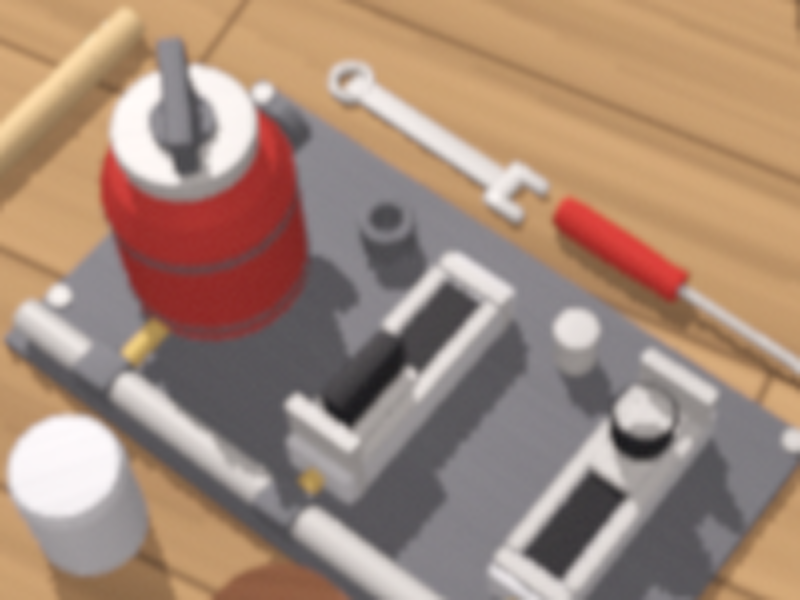

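The wing's top now runs from (172,42) to (181,142), the slides are still home, and the loose things shown are in place. I'll measure the wing angle, re-grip it there and confirm the stop with one more small turn.

Run:
```python
from h import *
P=lambda u,v:at_z("scene",140+(u+.5)/4-.5,110+(v+.5)/4-.5,.22)
A,B=P(172,42),P(181,142); d=B-A; b=np.arctan2(d[1],d[0]); print(A,B,np.linalg.norm(d),np.degrees(b))
dl=b-np.radians(-33.5); print("turn",dl)
if not 1.0<dl<1.5: raise SystemExit
a=np.radians(56.5)+dl; c=np.array([.5634,-.163,.19])
ctrl.movep(c+[0,0,.10],down(a)); ctrl.move_straight(c,v=.12,max_force=10)
ctrl.grip(0,30); t0=ctrl.current_wrist_torque()[2]
print(ctrl.current_width(),t0,ctrl.current_eef_pos(),ctrl.current_time_s())
for i in range(1,7):
    ctrl.movep(c,down(a+.05*i)); t=ctrl.current_wrist_torque()[2]-t0
    print(i,round(t,3),ctrl.current_width(),round(ctrl.current_joints()[6],2),round(ctrl.current_time_s(),2))
    if abs(t)>.9 or ctrl.current_joints()[6]>2.8: break
```

```text
[ 0.536  -0.1817  0.22  ] [ 0.5925 -0.1412  0.22  ] 0.06950458216132896 35.63244781540233
turn 1.2065888343419318
0.015541311482118937 0.0698917406106392 [ 0.5634 -0.163   0.19  ] 28.8583
1 -0.657 0.01582449812010472 2.43 29.11
2 -0.619 0.015980909585592545 2.47 29.36
3 -0.905 0.016394333791057543 2.51 29.61
```

The torque rises far above the cap's drag at once, so the stop is confirmed. I'll release, clear and hand in.

Run:
```python
from h import *
ctrl.grip(.06,30)
p=ctrl.current_eef_pos(); ctrl.move_straight([p[0],p[1],.32],v=.2)
ctrl.dwell(.5); print(ctrl.current_force(),ctrl.current_time_s())
print(ctrl.finish_job())
```

```text
[-0.2994 -0.6521  0.8215] 31.7333
the job is handed in; nothing more can be done
None
```

I handed the job in at about 32 s: feed slide home first, then vent slide home, then the wing cap turned anticlockwise to its stop. Force or torque readings confirmed each stop, the loose things I could see in the last picture were still in place, and the hand-in returned no verdict.

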